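# Set the goods into their gift-box fitments

## Task

Pack the gift set: put the bottle, the jar and the two white cartons each into the dark foam fitment whose recess has its shape and size (bottle in the small round one, jar in the large round one, square carton in the square one, oblong carton in the oblong one). Each must end standing upright on the floor of its recess, and none may be tipped over on the way.

Things in the scene. Friction and masses are not known exactly. Their poses are not given: they have to be found in the camera images.
- bottle_center (a point): small white bottle standing upright, round, 44 mm across and 90 mm tall with a grey screw cap; straight-sided for the lower 65 mm, then a shoulder and the 27 mm wide cap. The point is its centre, 45 mm above its base; z up.
- jar_center (a point): wide white jar standing upright with a bare metal lid, round, 64 mm across and 70 mm tall; straight-sided for the lower 52 mm, the lid 61 mm across. The point is its centre, 35 mm above its base; z up.
- square_carton_center (a point): white carton, square from above, 44 x 44 mm and 62 mm tall. The point is its centre, 31 mm above its base; x and y along its sides, z up.
- long_carton_center (a point): white carton, oblong from above, 72 mm (along its x) by 40 mm (along its y) and 60 mm tall. The point is its centre, 30 mm above its base; z up.
- fit_small_round: a dark foam slab 104 x 104 mm, 12 mm thick, lying flat and fixed on the table, with one recess in its middle whose floor is pale grey: the small round recess, 60 mm across, for the bottle, 8 mm deep (floor 4 mm above the table). Origin: centre of the slab's underside, on the table, under the middle of the recess; x and y along the slab's sides, z up.
- fit_large_round: a dark foam slab 104 x 104 mm, 12 mm thick, lying flat and fixed on the table, with one recess in its middle whose floor is pale grey: the large round recess, 80 mm across, for the jar, 8 mm deep (floor 4 mm above the table). Origin: centre of the slab's underside, on the table, under the middle of the recess; x and y along the slab's sides, z up.
- fit_square: a dark foam slab 104 x 104 mm, 12 mm thick, lying flat and fixed on the table, with one recess in its middle whose floor is pale grey: the square recess, 60 x 60 mm, for the carton that is square from above, 8 mm deep (floor 4 mm above the table). Origin: centre of the slab's underside, on the table, under the middle of the recess; x and y along the sides of slab and recess, z up.
- fit_oblong: a dark foam slab 104 x 104 mm, 12 mm thick, lying flat and fixed on the table, with one recess in its middle whose floor is pale grey: the oblong recess, 88 mm (along its x) by 56 mm (along its y), for the oblong carton, 8 mm deep (floor 4 mm above the table). Origin: centre of the slab's underside, on the table, under the middle of the recess; x and y along the sides of slab and recess, z up.
Mind the look-alikes: they are no part of the job. What is shaped like the part that bears long_carton_center but pink is not meant. Leave any yellow look-alike of the part that bears jar_center alone.

How it is judged:
By the outcome, as a careful person would: the job done as asked, in the order asked, and still so for the second after the job is handed in, with the robot touching nothing.
It also fails if it takes over 112 s, if anything falls off the work surface, if the arm or the gripper's body presses on something with over 40 N, if the wrist force passes 120 N, or if a joint passes its speed limit or range.

## Robot

A 7-joint arm with a two-finger parallel gripper is mounted at the origin on the work surface. World frame = base frame: x ahead of the robot, y to its left, z up, the work surface at z = 0. Lengths are in m, angles in rad, forces in N, time in s.
With the tool pointing down it reaches from about 0.425 to 0.875 m from the base axis. Payload 4.7 kg.
Tool frame: the origin (TCP) lies between the finger pads; the fingertips stand 14 mm ahead of it and the grasp point (between the pads) lies 5 mm behind it; z points along the fingers, y is the line along which they close (so a half turn about z gives the same grasp; the last joint's range is limited). The gripper opens to 87 mm and grips with 3 to 60 N. Pads are 19 mm wide; open, the fingers measure 117 mm over their backs; the gripper's body (75 mm by 190 mm) begins 51 mm behind the grasp point.
Start: joints at [1.329, 0.321, -0.07, 1.45, 0.023, 1.371, -0.057], TCP at [0.164, -0.629, 0.237] pointing down, gripper open.
Joint ranges: [-2.86, 2.86], [-0.3, 2.09], [-1.38, 1.24], [0.06, 2.45], [-1.56, 4.7], [0.09, 2.05], [-2.69, 2.69]. Speed limits (rad/s): [2.57, 2.57, 3.14, 3.14, 3.14, 3.14, 3.14].

## Interface

Orientations are given as a rotation vector (axis times angle).
In Python, from bench import ctrl gives the robot as it stands.
- The arm moves only by the tool step_arm, never from a script. Its argument "commands" is a list of rows, each an object with "travel": the shift along the tool's x, y, z in m, a list of three; "turn": the turn, a rotation vector about the tool's x, y, z in degrees, a list of three. A call has 1 to 5 rows; each row is the pose to reach, as a shift and turn from the pose commanded when the call began, along the tool's axes at that moment; what a row does not reach only later rows make up. A row lasts 1/10 s, in which the tool goes at most 50 mm and 8.59 degrees, less where a joint would pass 70% of its speed; a pose out of reach is approached as far as the arm can. A call with a gripper value outside its range is refused whole. "gripper" is the opening, from 0 (shut) to 1 (fully open), set as the call begins (left out, the last holds). The fingers move at their own pace and stop on an object; "force" is the grip in N (left out, the last holds). Time passes only in rows, so rows that repeat a pose let the fingers close. It gives the time, the measured TCP pose, the force, the opening and the grip force at its end, in the units of the state.
- ctrl.get_state(): the state, without advancing time (a new reading comes with each control period).
- ctrl.get_image(name): name is "scene" or "top" or "wrist"; returns the picture (384x512x3 uint8, red, green, blue); there is no depth.
- ctrl.camera_model(name): a dict with "fx", "fy", "cx", "cy" (pixels), "k1" (the pictures are not rectified: a ray, as slopes to the right and down, at radius r is drawn at 1 + k1 r^2 times it, then the intrinsics apply), "R" (3x3) and "t" (3): a world point X has camera coordinates R X + t; the wrist camera has in their place "T_tool_cam" (4x4, takes a point from camera to tool coordinates, whose origin is the TCP and whose axes are the flange's). Camera axes: x right, y down, z forward; pixel columns grow to the right and rows downward; lengths in m; the calibration is good to about 2 mm. A picture is of the moment at which its call begins: read the wrist's pose just before it. camera_model takes no time and is no camera call.
- ctrl.close_job(): hands the job in; it is judged then, once.
The state is a dict: "time": time; "joint_positions": joint angles; "qd": joint speeds; "joint_torque": joint torques, N m; "position": TCP position; "tool_rot": TCP orientation; "ft_force": force on the tool from outside, world axes, zero at the start; "torque": the same for the moment, N m; "grip_width": opening from 0.0 (shut) to 1.0 (fully open); "grip_force": force on a finger pad.
Only numpy, scipy, OpenCV 4.12 (cv2) and the standard library are available. Lean on these libraries where they do the work, as an engineer would, in place of code of your own. Each camera call takes 0.05 s, during which the arm holds its last target. There are 200 camera calls.

## Working session

There is one attempt and no reset: what is moved stays moved. The work goes in short steps, Python scripts to look and compute and a tool call to move; the robot and the scene stay as the last step left them, time stands still between calls to the robot, and variables do not carry over. Pictures are saved under pics/ and viewed, at most 16 in all, crops included, and the job is handed in when it is done.

Besides the shell and the picture viewer there is one more tool, called after ">>>" as name(argument=value, ...), one argument or row to a line, values as JSON. step_arm: Moves the arm, as the interface text tells. Its arguments: {"type":"object","properties":{"commands":{"type":"array"},"gripper":{"type":"number"},"force":{"type":"number"}},"required":["commands"]}

```bash
mkdir -p pics; ls; python3 - <<'E'
from bench import ctrl
import cv2,numpy as np
s=ctrl.get_state();print(s['time'],s['position'],s['tool_rot'])
for n in("top","scene"):
    cv2.imwrite(f"pics/{n}0.png",cv2.cvtColor(ctrl.get_image(n),cv2.COLOR_RGB2BGR))
np.set_printoptions(precision=3,suppress=True)
for n in("top","scene","wrist"):
    print({k:np.array(v) for k,v in ctrl.camera_model(n).items()})
E
```

```text
pics
0.0 [ 0.16428318 -0.62835018  0.2354608 ] [-3.11404972e+00 -4.00530132e-01  5.40165835e-04]
{'fx': array(470.222), 'fy': array(470.222), 'cx': array(254.282), 'cy': array(192.627), 'k1': array(-0.084), 'R': array([[ 0.02 , -0.999,  0.034],
       [-0.983, -0.026, -0.184],
       [ 0.185, -0.03 , -0.982]]), 't': array([-0.027,  0.54 ,  1.006])}
{'fx': array(367.806), 'fy': array(367.806), 'cx': array(252.192), 'cy': array(190.321), 'k1': array(-0.022), 'R': array([[ 0.604,  0.797,  0.012],
       [ 0.682, -0.509, -0.525],
       [-0.412,  0.325, -0.851]]), 't': array([-0.318, -0.339,  1.16 ])}
{'fx': array(337.31), 'fy': array(337.31), 'cx': array(259.155), 'cy': array(192.864), 'k1': array(-0.084), 'T_tool_cam': array([[-0.   , -0.967, -0.255,  0.069],
       [ 1.   , -0.   ,  0.   , -0.001],
       [-0.   , -0.255,  0.967, -0.148],
       [ 0.   ,  0.   ,  0.   ,  1.   ]])}
```

View pics/top0.png

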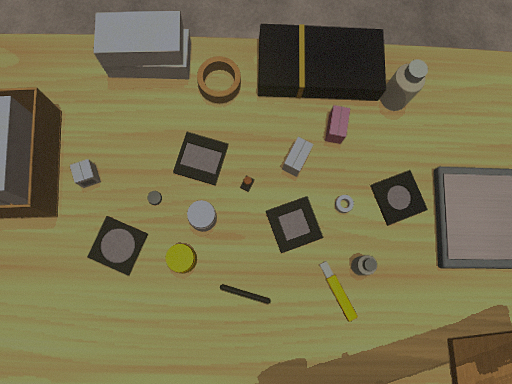

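View pics/scene0.png

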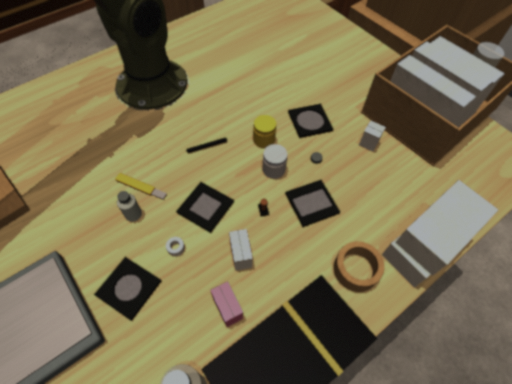

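The top view shows, in pixels:

| Thing | Position |
|---|---|
| Bottle | (366,265) |
| White jar | (202,215) |
| Square carton | (84,173) |
| Long carton | (298,156) |
| fit_small_round | (399,197) |
| fit_large_round | (118,246) |
| fit_square | (295,224) |
| fit_oblong | (202,158) |

The pink carton at (338,125), the yellow jar at (180,258) and the large bottle at (410,85) are not part of the job. The scene view shows the same layout.

```bash
cat > h.py <<'E'
from bench import ctrl
import cv2,numpy as np
from scipy.spatial.transform import Rotation as Ro
np.set_printoptions(precision=4,suppress=True)
def cam(n,s=None):
    m=ctrl.camera_model(n)
    if n=="wrist":
        T=np.array(m["T_tool_cam"]);W=np.eye(4);W[:3,:3]=Ro.from_rotvec(s["tool_rot"]).as_matrix();W[:3,3]=s["position"]
        W=W@T;R=W[:3,:3];c=W[:3,3]
    else:
        R=np.array(m["R"]).T;c=-R@np.array(m["t"])
    return m,R,c
def cast(C,px,z):
    m,R,c=C
    K=np.array([[m["fx"],0,m["cx"]],[0,m["fy"],m["cy"]],[0,0,1.]])
    u=cv2.undistortPoints(np.float64(px).reshape(-1,1,2),K,np.array([m["k1"],0,0,0]))[:,0]
    # r in k1 model is the undistorted slope radius, as in OpenCV
    d=np.c_[u,np.ones(len(u))]@R.T
    return (c+d*((z-c[2])/d[:,2])[:,None])[:,:2]
def rect(C,cnt,z):
    p=cast(C,cnt,z).astype(np.float32)*1000
    (c,wh,a)=cv2.minAreaRect(p);return np.array(c)/1000,np.array(wh),a
E
python3 - <<'E'
from h import *
im=cv2.imread("pics/top0.png");C=cam("top")
print("cam",C[2])
hsv=cv2.cvtColor(im,cv2.COLOR_BGR2HSV)
dark=(hsv[...,2]<60).astype(np.uint8)
for c in cv2.findContours(dark,cv2.RETR_EXTERNAL,cv2.CHAIN_APPROX_NONE)[0]:
    if 1200<cv2.contourArea(c)<3500: print("dark",c.mean(0)[0],*rect(C,c,.012))
w=((hsv[...,1]<45)&(hsv[...,2]>90)).astype(np.uint8)
for c in cv2.findContours(w,cv2.RETR_EXTERNAL,cv2.CHAIN_APPROX_NONE)[0]:
    if 120<cv2.contourArea(c)<3500: print("pale",c.mean(0)[0],*rect(C,c,.06))
t=[cv2.resize(im[y-32:y+32,x-32:x+32],None,fx=6,fy=6,interpolation=0) for x,y in((84,173),(298,156),(202,215),(366,265))]
cv2.imwrite("pics/m1.png",cv2.resize(np.vstack([np.hstack(t[:2]),np.hstack(t[2:])]),(600,600)))
E
```

```text
cam [0.3447 0.0175 1.0888]
dark [117.2761 245.184 ] [0.4178 0.2949] [105.5444 103.0131] 68.29015350341797
dark [293.7423 224.2331] [ 0.4759 -0.1079] [103.1551 104.2574] 21.241764068603516
dark [398.1923 197.4423] [ 0.5456 -0.3572] [102.5396 107.8331] 21.885120391845703
dark [200.5031 158.3043] [0.6271 0.1137] [103.7265 103.9963] 74.84424591064453
dark [ 45.065  154.1986] [0.6409 0.4836] [310.9642  60.5901] 3.664409875869751
dark [278.7149  60.7511] [ 0.8854 -0.0706] [197.0756 105.6453] 1.0382639169692993
pale [366.75   264.6786] [ 0.3831 -0.2649] [39.2675 40.5968] 0.9198662638664246
pale [117.3226 245.1613] [0.4147 0.282 ] [69.6376 72.6948] 1.640425205230713
pale [293.8989 224.2135] [ 0.4699 -0.1026] [55.4093 55.8129] 21.02777099609375
pale [200.3291 214.0633] [0.4885 0.1032] [59.5121 60.1927] 15.789803504943848
pale [344.4792 203.    ] [ 0.5201 -0.2165] [36.3364 38.9552] 1.3533692359924316
pale [398.4531 197.0312] [ 0.5361 -0.341 ] [48.8808 53.1775] 88.09979248046875
pale [ 81.3571 170.4571] [0.5786 0.3758] [44.5888 44.5065] 20.482927322387695
pale [200.4722 158.0926] [0.6149 0.1084] [82.18   50.9562] 74.80253601074219
pale [298.4375 153.5   ] [ 0.6317 -0.1126] [39.6501 70.9721] 64.08379364013672
pale [  3.3184 141.3632] [0.6424 0.5602] [226.3872  24.1918] 7.485063076019287
pale [417.66  68.1 ] [ 0.8543 -0.4036] [44.9148 45.354 ] 86.72467803955078
pale [175.6667  55.44  ] [0.8843 0.197 ] [ 89.6387 100.4185] 89.12127685546875
pale [470.0192  23.8194] [ 0.9835 -0.5522] [138.2699 239.456 ] 4.657133102416992
pale [367.4156  13.001 ] [ 0.9788 -0.2689] [108.4629 322.8675] 3.432685136795044
pale [269.9055  17.4909] [ 0.9779 -0.0367] [ 86.3003 172.4435] 15.259868621826172
pale [11.8718 19.1744] [0.9627 0.5796] [100.8072  76.8655] 9.028637886047363
```

View pics/m1.png

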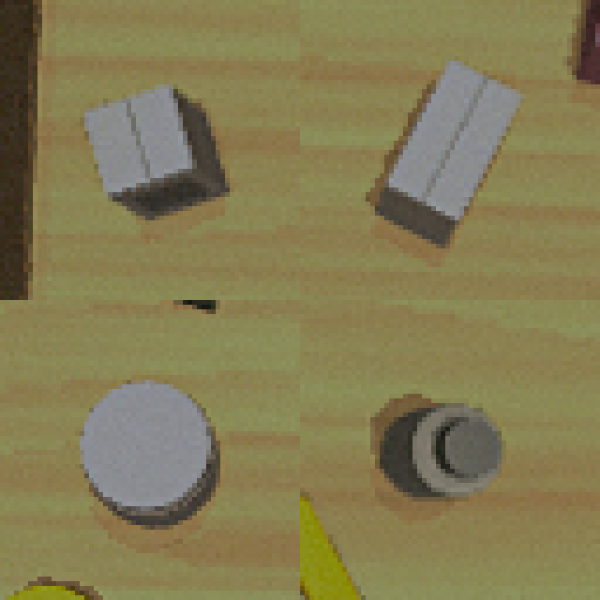

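The four objects stand upright and separate. The white tops segment cleanly, with measured sizes within 1–3 mm of those given. The last unknown is the box at the left near the square carton, so I'll estimate its wall and height next, together with the approach.

```bash
cat >> h.py <<'E'
def go(x,y,z,psi):
    "needed travel/turn in tool axes to TCP pose with closing axis (tool y) at heading psi deg (mod 180)"
    s=ctrl.get_state();R=Ro.from_rotvec(s["tool_rot"]).as_matrix();p=s["position"]
    h=np.degrees(np.arctan2(R[1,1],R[0,1]));az=np.degrees(np.arctan2(y,x))
    opts=[]
    for k in(-360,-180,0,180,360):
        opts.append((abs((psi+k-az)),psi+k))
    t=min(opts)[1]; c,sn=np.cos(np.radians(t)),np.sin(np.radians(t))
    D=np.c_[[sn,-c,0],[c,sn,0],[0,0,-1]]
    tr=R.T@(np.array([x,y,z])-p);tu=Ro.from_matrix(R.T@D).as_rotvec(degrees=True)
    print("t%.2f"%s["time"],"p",p,"head%.1f"%h,"grip%.3f"%s["grip_width"],"gf%.1f"%s["grip_force"],"F",s["ft_force"],"q7 %.2f"%s["joint_positions"][6])
    print("  -> travel",tr,"mm/row rows %.1f"%max(np.linalg.norm(tr)/.05,np.linalg.norm(tu)/8.5),"turn",tu)
E
python3 - <<'E'
from h import *
C=cam("top")
print("box base",cast(C,[(60,215),(61,140)],0),"rim h?",[ (z,cast(C,[(28,215),(37,92)],z)) for z in(.08,.12,.16)])
im=cv2.imread("pics/top0.png");hsv=cv2.cvtColor(im,cv2.COLOR_BGR2HSV)
w=((hsv[...,1]<45)&(hsv[...,2]>90)).astype(np.uint8)
for c in cv2.findContours(w,cv2.RETR_EXTERNAL,cv2.CHAIN_APPROX_NONE)[0]:
    m=c.mean(0)[0]
    for n,q,z in(("bottle",(367,265),.065),("jar",(200,214),.07),("sq",(81,170),.062),("long",(298,153),.06),("fL",(117,245),.01),("fS",(398,197),.01),("fsq",(294,224),.01),("fob",(200,158),.01)):
        if cv2.contourArea(c)>100 and np.hypot(*(m-q))<4: print(n,*rect(C,c,z))
go(.383,-.265,.2,-35)
E
```

```text
box base [[0.4845 0.4376]
 [0.6665 0.4531]] rim h? [(0.08, array([[0.4722, 0.4776],
       [0.7561, 0.4895]])), (0.12, array([[0.4671, 0.4594],
       [0.7398, 0.4708]])), (0.16, array([[0.4621, 0.4412],
       [0.7234, 0.4521]]))]
bottle [ 0.3829 -0.2635] [39.0767 40.3995] 0.9196566939353943
fL [0.4181 0.2948] [73.0218 76.2277] 1.640367031097412
fsq [ 0.476  -0.1085] [58.1021 58.5253] 21.027820587158203
jar [0.4871 0.1024] [58.9336 59.6076] 15.789796829223633
fS [ 0.5454 -0.3584] [51.2563 55.7618] 88.09961700439453
sq [0.5781 0.3751] [44.5022 44.4199] 20.482812881469727
fob [0.628  0.1128] [86.1738 53.4326] 74.80252075195312
long [ 0.6317 -0.1126] [39.6501 70.9721] 64.08379364013672Traceback (most recent call last):
  File "<stdin>", line 10, in <module>
  File "h.py", line 32, in go
    tr=R.T@(np.array([x,y,z])-p);tu=Ro.from_matrix(R.T@D).as_rotvec(degrees=True)
                                    ~~~~~~~~~~~~~~^^^^^^^
  File "scipy/spatial/transform/_rotation.pyx", line 1143, in scipy.spatial.transform._rotation.Rotation.from_matrix
ValueError: Non-positive determinant (left-handed or null coordinate frame) in rotation matrix 0: [[-0.7622  0.6473  0.0001]
 [ 0.6473  0.7622  0.0017]
 [-0.0011 -0.0014  1.    ]].
```

```bash
sed -i 's/\[\[sn,-c,0\]/[[-sn,c,0]/' h.py; python3 - <<'E'
from h import *
go(.383,-.264,.16,-35)
C=cam("scene")
for px in((435,167),(436,118)):print(px,[(z,cast(C,[px],z)[0]) for z in(0,.12,.16)])
E
```

```text
t0.10 p [ 0.1643 -0.6284  0.2356] head-75.3 grip1.000 gf0.0 F [-0.1313  0.5218 -0.1487] q7 -0.06
  -> travel [ 0.3038 -0.2971  0.076 ] mm/row rows 8.6 turn [ -0.0977  -0.0298 -40.3398]
(435, 167) [(0, array([0.7473, 0.4602])), (0.12, array([0.77  , 0.3485])), (0.16, array([0.7776, 0.3113]))]
(436, 118) [(0, array([0.6345, 0.6097])), (0.12, array([0.6739, 0.4759])), (0.16, array([0.687 , 0.4314]))]
```

>>> step_arm(
  commands=[
    {"travel":[0.034,-0.033,0.008],"turn":[0,0,-8]},
    {"travel":[0.068,-0.066,0.015],"turn":[0,0,-16]},
    {"travel":[0.102,-0.1,0.02],"turn":[0,0,-24]},
    {"travel":[0.136,-0.133,0.025],"turn":[0,0,-32]},
    {"travel":[0.17,-0.166,0.03],"turn":[0,0,-40]},
  ],
)

```text
time: 0.6
position: [0.2874, -0.4233, 0.206]
tool_rot: [-2.786, -1.45, 0.0]
ft_force: [1.2, 0.6, 0.7]
grip_width: 1.005
grip_force: 0.0
```

```bash
python3 -c "
from h import *
go(.383,-.264,.16,-35)"
```

```text
t0.60 p [ 0.2874 -0.4233  0.206 ] head-35.0 grip1.005 gf0.0 F [1.217  0.5906 0.6684] q7 0.30
  -> travel [ 0.1853 -0.0131  0.046 ] mm/row rows 3.8 turn [-0.0298  0.0029 -0.0191]
```

>>> step_arm(
  commands=[
    {"travel":[0.046,-0.003,0.012]},
    {"travel":[0.092,-0.006,0.023]},
    {"travel":[0.139,-0.01,0.035]},
    {"travel":[0.185,-0.013,0.046]},
    {"travel":[0.185,-0.013,0.046]},
  ],
)

```text
$.commands[0]: bad value
```

```bash
python3 -c "
from h import *
s=ctrl.get_state()
cv2.imwrite('pics/w1.png',cv2.cvtColor(ctrl.get_image('wrist'),cv2.COLOR_RGB2BGR))
go(.383,-.264,.045,-35)"
```

```text
t0.65 p [ 0.2931 -0.415   0.2053] head-34.1 grip1.001 gf0.0 F [ 3.191   6.767  -1.1714] q7 0.30
  -> travel [ 0.1745 -0.0099  0.1613] mm/row rows 4.8 turn [-0.1597 -0.3326  0.8831]
```

View pics/w1.png

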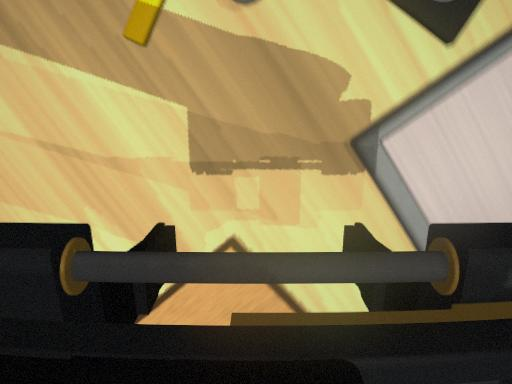

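The call was refused because each row needs "turn". The wrist view from the way-point shows only table, with the knife at (145,20) and the tray at right. The bottle is not in view yet.

>>> step_arm(
  commands=[
    {"travel":[0.045,-0.003,0.012],"turn":[0,0,0]},
    {"travel":[0.09,-0.005,0.023],"turn":[0,0,0]},
    {"travel":[0.135,-0.008,0.035],"turn":[0,0,0]},
    {"travel":[0.175,-0.01,0.046],"turn":[0,0,0]},
    {"travel":[0.175,-0.01,0.046],"turn":[0,0,0]},
  ],
)

```text
time: 1.15
position: [0.3822, -0.2707, 0.1591]
tool_rot: [-2.781, -1.453, -0.001]
ft_force: [-0.0, -0.4, 0.8]
grip_width: 1.001
grip_force: 0.0
```

```bash
python3 -c "
from h import *
s=ctrl.get_state()
cv2.imwrite('pics/w1.png',cv2.cvtColor(ctrl.get_image('wrist'),cv2.COLOR_RGB2BGR))
go(.383,-.264,.045,-35)"
```

```text
t1.20 p [ 0.3808 -0.274   0.1597] head-35.0 grip1.000 gf0.0 F [-0.7434 -1.0581 -0.007 ] q7 -0.05
  -> travel [ 0.0094 -0.0037  0.1148] mm/row rows 2.3 turn [-0.1005 -0.0138 -0.0318]
```

View pics/w1.png

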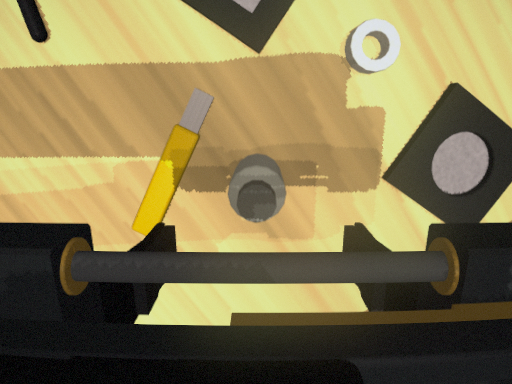

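The wrist view shows the bottle at about (257,190) with its cap near (257,203), centred between the fingers.

```bash
python3 -c "
from h import *
s=ctrl.get_state();C=cam('wrist',s);print(cast(C,[(257,203)],.09),cast(C,[(460,162)],.006))"
```

```text
[[ 0.3822 -0.2681]] [[ 0.5452 -0.3644]]
```

>>> step_arm(
  commands=[
    {"travel":[0.009,-0.004,0.03],"turn":[0,0,0]},
    {"travel":[0.009,-0.004,0.075],"turn":[0,0,0]},
    {"travel":[0.009,-0.004,0.115],"turn":[0,0,0]},
    {"travel":[0.009,-0.004,0.115],"turn":[0,0,0]},
  ],
)

```text
time: 1.6
position: [0.3774, -0.2657, 0.041]
tool_rot: [-2.784, -1.435, 0.007]
ft_force: [-1.0, 0.6, 0.2]
grip_width: 1.0
grip_force: 0.0
```

>>> step_arm(
  commands=[
    {"travel":[0,0,0],"turn":[0,0,0]},
    {"travel":[0,0,0],"turn":[0,0,0]},
    {"travel":[0,0,0],"turn":[0,0,0]},
    {"travel":[0,0,0],"turn":[0,0,0]},
    {"travel":[0,0,0],"turn":[0,0,0]},
  ],
  gripper=0,
  force=20,
)

```text
time: 2.1
position: [0.3824, -0.2676, 0.0466]
tool_rot: [2.789, 1.441, 0.001]
ft_force: [1.3, 0.2, -0.1]
grip_width: 0.63
grip_force: 0.0
```

```bash
python3 -c "
from h import *
go(.383,-.264,.045,-35)"
```

```text
t2.10 p [ 0.3824 -0.2676  0.0466] head-35.3 grip0.630 gf0.0 F [ 1.2646  0.1849 -0.1255] q7 -0.13
  -> travel [ 0.0033 -0.0016  0.0016] mm/row rows 0.1 turn [ 0.1089  0.0305 -0.35  ]
```

>>> step_arm(
  commands=[
    {"travel":[0,0,0],"turn":[0,0,0]},
    {"travel":[0,0,0],"turn":[0,0,0]},
    {"travel":[0,0,0],"turn":[0,0,0]},
    {"travel":[0,0,0],"turn":[0,0,0]},
    {"travel":[0,0,0],"turn":[0,0,0]},
  ],
)

```text
time: 2.6
position: [0.3821, -0.2672, 0.0459]
tool_rot: [2.791, 1.442, -0.0]
ft_force: [-1.3, 0.6, 5.1]
grip_width: 0.499
grip_force: 20.0
```

>>> step_arm(
  commands=[
    {"travel":[0,0,-0.02],"turn":[0,0,0]},
    {"travel":[0,0,-0.05],"turn":[0,0,0]},
    {"travel":[0,0,-0.08],"turn":[0,0,0]},
    {"travel":[0,0,-0.11],"turn":[0,0,0]},
    {"travel":[0,0,-0.11],"turn":[0,0,0]},
  ],
)

```text
time: 3.1
position: [0.3841, -0.2685, 0.1591]
tool_rot: [2.785, 1.439, 0.004]
ft_force: [0.9, 0.3, -1.1]
grip_width: 0.499
grip_force: 20.0
```

```bash
python3 -c "
from h import *
go(.5455,-.358,.14,-35)"
```

```text
t3.10 p [ 0.3841 -0.2685  0.1591] head-35.3 grip0.499 gf20.0 F [ 0.8606  0.3441 -1.0701] q7 -0.06
  -> travel [0.0204 0.1833 0.0204] mm/row rows 3.7 turn [ 0.4105  0.0436 -0.3455]
```

>>> step_arm(
  commands=[
    {"travel":[0.005,0.04,0],"turn":[0,0,0]},
    {"travel":[0.01,0.085,0],"turn":[0,0,0]},
    {"travel":[0.014,0.13,0],"turn":[0,0,0]},
    {"travel":[0.018,0.165,0],"turn":[0,0,0]},
    {"travel":[0.02,0.183,0],"turn":[0,0,0]},
  ],
)

```text
time: 3.6
position: [0.5443, -0.3573, 0.1527]
tool_rot: [-2.789, -1.441, -0.0]
ft_force: [-0.0, -0.2, -0.2]
grip_width: 0.499
grip_force: 20.0
```

>>> step_arm(
  commands=[
    {"travel":[0,0,0.02],"turn":[0,0,0]},
    {"travel":[0,0,0.04],"turn":[0,0,0]},
    {"travel":[0,0,0.06],"turn":[0,0,0]},
    {"travel":[0,0,0.07],"turn":[0,0,0]},
    {"travel":[0,0,0.07],"turn":[0,0,0]},
  ],
)

```text
time: 4.1
position: [0.5411, -0.3556, 0.0825]
tool_rot: [-2.787, -1.44, 0.004]
ft_force: [0.8, -1.0, -1.1]
grip_width: 0.495
grip_force: 20.0
```

```bash
python3 -c "
from h import *
s=ctrl.get_state()
cv2.imwrite('pics/w2.png',cv2.cvtColor(ctrl.get_image('wrist'),cv2.COLOR_RGB2BGR))
go(.5455,-.358,.05,-35)"
```

```text
t4.15 p [ 0.5421 -0.3561  0.0842] head-35.3 grip0.496 gf20.0 F [ 0.5819 -0.0886 -0.5548] q7 -0.23
  -> travel [0.0005 0.004  0.0342] mm/row rows 0.7 turn [-0.1373 -0.0053 -0.3372]
```

View pics/w2.png

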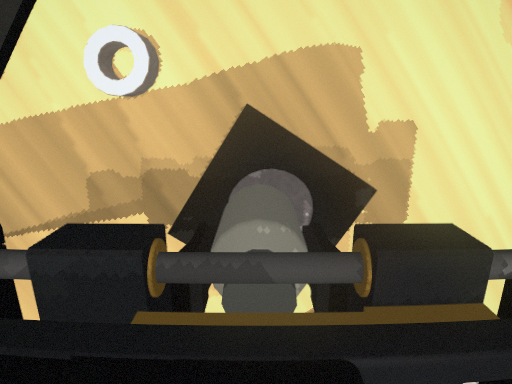

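The wrist view shows the bottle upright over the small round recess. The visible recess spans columns 228–312, so a shift of about 5 mm along +y is still needed.

>>> step_arm(
  commands=[
    {"travel":[-0.001,0.005,0.005],"turn":[0,0,0]},
    {"travel":[-0.001,0.005,0.015],"turn":[0,0,0]},
    {"travel":[-0.001,0.005,0.025],"turn":[0,0,0]},
    {"travel":[-0.001,0.005,0.032],"turn":[0,0,0]},
    {"travel":[-0.001,0.005,0.032],"turn":[0,0,0]},
  ],
)

```text
time: 4.65
position: [0.5452, -0.3597, 0.0518]
tool_rot: [-2.789, -1.441, 0.002]
ft_force: [-0.4, -0.0, -1.7]
grip_width: 0.504
grip_force: 20.0
```

>>> step_arm(
  commands=[
    {"travel":[0,0,0],"turn":[0,0,0]},
    {"travel":[0,0,0],"turn":[0,0,0]},
  ],
)

```text
time: 4.85
position: [0.5466, -0.3605, 0.054]
tool_rot: [2.79, 1.442, 0.001]
ft_force: [-0.5, -0.5, -0.4]
grip_width: 0.5
grip_force: 20.0
```

```bash
python3 -c "
from h import *
go(.5455,-.360,.05,-35)"
```

```text
t4.85 p [ 0.5466 -0.3605  0.054 ] head-35.3 grip0.500 gf20.0 F [-0.4796 -0.5113 -0.4082] q7 -0.24
  -> travel [-0.0003 -0.0012  0.004 ] mm/row rows 0.1 turn [ 0.0477  0.002  -0.3389]
```

>>> step_arm(
  commands=[
    {"travel":[0,-0.001,0.002],"turn":[0,0,0]},
    {"travel":[0,-0.001,0.003],"turn":[0,0,0]},
    {"travel":[0,-0.001,0.003],"turn":[0,0,0]},
  ],
)

```text
time: 5.15
position: [0.5453, -0.3597, 0.0505]
tool_rot: [-2.791, -1.442, 0.0]
ft_force: [-0.0, 0.2, -1.1]
grip_width: 0.499
grip_force: 20.0
```

Open gradually, then retreat.

>>> step_arm(
  commands=[
    {"travel":[0,0,0.001],"turn":[0,0,0]},
    {"travel":[0,0,0.001],"turn":[0,0,0]},
    {"travel":[0,0,0.001],"turn":[0,0,0]},
    {"travel":[0,0,0.001],"turn":[0,0,0]},
    {"travel":[0,0,0.001],"turn":[0,0,0]},
  ],
  gripper=1,
)

```text
time: 5.65
position: [0.5455, -0.3598, 0.0497]
tool_rot: [2.791, 1.442, 0.0]
ft_force: [-0.8, 0.9, -0.2]
grip_width: 0.867
grip_force: 0.0
```

>>> step_arm(
  commands=[
    {"travel":[0,0,-0.02],"turn":[0,0,0]},
    {"travel":[0,0,-0.06],"turn":[0,0,0]},
    {"travel":[0,0,-0.1],"turn":[0,0,0]},
    {"travel":[0,0,-0.13],"turn":[0,0,0]},
  ],
)

```text
time: 6.05
position: [0.5462, -0.36, 0.1824]
tool_rot: [2.789, 1.441, 0.002]
ft_force: [0.6, 0.4, 0.7]
grip_width: 1.0
grip_force: 0.0
```

```bash
python3 -c "
from h import *
cv2.imwrite('pics/t2.png',cv2.cvtColor(ctrl.get_image('top'),cv2.COLOR_RGB2BGR)[120:360,230:490].repeat(2,0).repeat(2,1))
go(.487,.1025,.17,10)"
```

```text
t6.10 p [ 0.5484 -0.3612  0.1879] head-35.3 grip0.994 gf0.0 F [ 0.9242 -0.9826  3.0204] q7 -0.20
  -> travel [ 0.3427 -0.3185  0.0146] mm/row rows 9.4 turn [  0.5709   0.236  -45.3403]
```

View pics/t2.png

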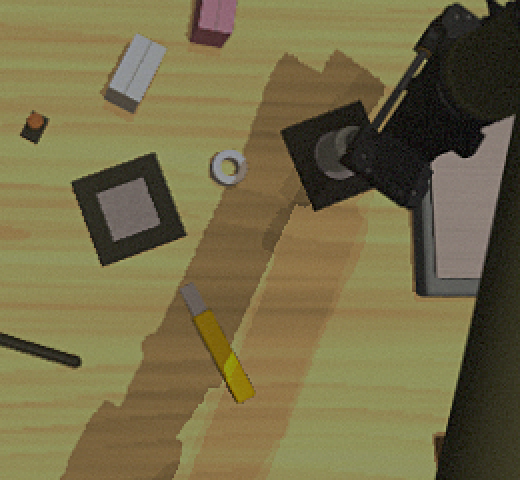

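The crop shows the bottle upright inside the small round recess, around (335,155). Next is the jar.

>>> step_arm(
  commands=[
    {"travel":[0.035,-0.032,0],"turn":[0,0,-7]},
    {"travel":[0.07,-0.064,0],"turn":[0,0,-14]},
    {"travel":[0.104,-0.096,0],"turn":[0,0,-21]},
    {"travel":[0.138,-0.128,0],"turn":[0,0,-28]},
    {"travel":[0.172,-0.16,0],"turn":[0,0,-35]},
  ],
)

```text
time: 6.6
position: [0.5139, -0.1251, 0.1795]
tool_rot: [2.222, 2.22, -0.0]
ft_force: [0.2, 0.7, 0.2]
grip_width: 1.001
grip_force: 0.0
```

```bash
python3 -c "
from h import *
go(.487,.1025,.17,35)"
```

```text
t6.60 p [ 0.5139 -0.1251  0.1795] head-0.1 grip1.001 gf0.0 F [0.2368 0.7179 0.1774] q7 0.11
  -> travel [ 0.2276 -0.0271  0.0093] mm/row rows 4.6 turn [  0.0032   0.0353 -35.0593]
```

>>> step_arm(
  commands=[
    {"travel":[0.047,-0.005,0.002],"turn":[0,0,-7]},
    {"travel":[0.093,-0.01,0.004],"turn":[0,0,-14]},
    {"travel":[0.138,-0.016,0.006],"turn":[0,0,-21]},
    {"travel":[0.184,-0.022,0.008],"turn":[0,0,-28]},
    {"travel":[0.228,-0.027,0.01],"turn":[0,0,-35]},
  ],
)

```text
time: 7.1
position: [0.4882, 0.1031, 0.1696]
tool_rot: [1.451, 2.785, -0.0]
ft_force: [1.2, -0.2, -0.5]
grip_width: 1.004
grip_force: 0.0
```

>>> step_arm(
  commands=[
    {"travel":[0,0,0],"turn":[0,0,0]},
  ],
)

```text
time: 7.2
position: [0.4871, 0.1088, 0.1699]
tool_rot: [-1.441, -2.791, -0.004]
ft_force: [1.8, 0.6, 0.2]
grip_width: 1.001
grip_force: 0.0
```

```bash
python3 -c "
from h import *
s=ctrl.get_state();C=cam('wrist',s)
im=cv2.cvtColor(ctrl.get_image('wrist'),cv2.COLOR_RGB2BGR);cv2.imwrite('pics/w3.png',im)
go(.487,.1025,.035,35)"
```

```text
t7.25 p [0.488  0.1049 0.1697] head35.1 grip1.001 gf0.0 F [-0.1464  0.5309  1.2317] q7 0.27
  -> travel [-0.0015 -0.0023  0.1347] mm/row rows 2.7 turn [ 0.0393 -0.0046  0.0544]
```

View pics/w3.png

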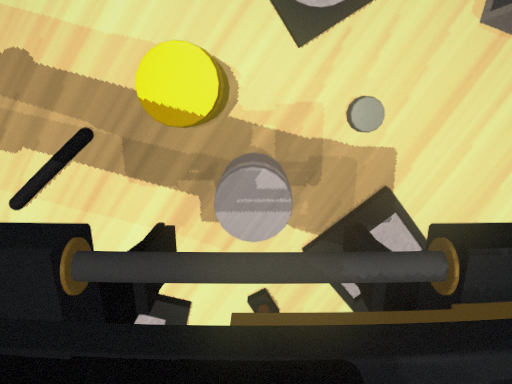

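The wrist view shows the white jar's lid at (253,202), about 4 mm to −y of centre. The yellow jar is well clear.

>>> step_arm(
  commands=[
    {"travel":[-0.001,-0.004,0.03],"turn":[0,0,0]},
    {"travel":[-0.001,-0.004,0.07],"turn":[0,0,0]},
    {"travel":[-0.001,-0.004,0.11],"turn":[0,0,0]},
    {"travel":[-0.001,-0.004,0.133],"turn":[0,0,0]},
    {"travel":[-0.001,-0.004,0.133],"turn":[0,0,0]},
  ],
)

```text
time: 7.75
position: [0.4833, 0.0962, 0.0333]
tool_rot: [-1.459, -2.775, 0.006]
ft_force: [-1.3, 0.2, 0.3]
grip_width: 1.005
grip_force: 0.0
```

>>> step_arm(
  commands=[
    {"travel":[0,0,0],"turn":[0,0,0]},
    {"travel":[0,0,0],"turn":[0,0,0]},
    {"travel":[0,0,0],"turn":[0,0,0]},
    {"travel":[0,0,0],"turn":[0,0,0]},
    {"travel":[0,0,0],"turn":[0,0,0]},
  ],
  gripper=0,
  force=25,
)

```text
time: 8.25
position: [0.4874, 0.0982, 0.0378]
tool_rot: [1.458, 2.78, 0.002]
ft_force: [-0.2, -0.9, 5.4]
grip_width: 0.721
grip_force: 25.0
```

>>> step_arm(
  commands=[
    {"travel":[0,0,0],"turn":[0,0,0]},
    {"travel":[0,0,0],"turn":[0,0,0]},
  ],
)

```text
time: 8.45
position: [0.4874, 0.0982, 0.0378]
tool_rot: [1.458, 2.78, 0.001]
ft_force: [0.0, -0.8, 6.0]
grip_width: 0.724
grip_force: 25.0
```

```bash
python3 -c "
from h import *
go(.418,.295,.13,35)"
```

```text
t8.45 p [0.4874 0.0982 0.0378] head34.6 grip0.724 gf25.0 F [ 0.0403 -0.816   6.0029] q7 0.12
  -> travel [ 0.2012  0.055  -0.0924] mm/row rows 4.6 turn [ 0.1081  0.1005 -0.3558]
```

>>> step_arm(
  commands=[
    {"travel":[0,0,-0.02],"turn":[0,0,0]},
    {"travel":[0,0,-0.05],"turn":[0,0,0]},
    {"travel":[0,0,-0.08],"turn":[0,0,0]},
    {"travel":[0,0,-0.1],"turn":[0,0,0]},
    {"travel":[0,0,-0.1],"turn":[0,0,0]},
  ],
)

```text
time: 8.95
position: [0.4878, 0.0985, 0.1389]
tool_rot: [1.457, 2.778, 0.003]
ft_force: [0.9, 0.6, -1.6]
grip_width: 0.728
grip_force: 25.0
```

>>> step_arm(
  commands=[
    {"travel":[0.035,0.01,0],"turn":[0,0,0]},
    {"travel":[0.08,0.022,0],"turn":[0,0,0]},
    {"travel":[0.125,0.034,0],"turn":[0,0,0]},
    {"travel":[0.17,0.046,0],"turn":[0,0,0]},
    {"travel":[0.201,0.055,0],"turn":[0,0,0]},
  ],
)

```text
time: 9.45
position: [0.4143, 0.2973, 0.1352]
tool_rot: [-1.454, -2.783, 0.001]
ft_force: [-0.2, -0.2, -2.1]
grip_width: 0.723
grip_force: 25.0
```

>>> step_arm(
  commands=[
    {"travel":[0,0,0.01],"turn":[0,0,0]},
    {"travel":[0,0,0.03],"turn":[0,0,0]},
    {"travel":[0,0,0.045],"turn":[0,0,0]},
    {"travel":[0,0,0.045],"turn":[0,0,0]},
    {"travel":[0,0,0.045],"turn":[0,0,0]},
  ],
)

```text
time: 9.95
position: [0.4167, 0.2941, 0.0908]
tool_rot: [-1.459, -2.781, 0.002]
ft_force: [0.8, -0.1, -0.8]
grip_width: 0.725
grip_force: 25.0
```

```bash
python3 -c "
from h import *
s=ctrl.get_state();C=cam('wrist',s)
im=cv2.cvtColor(ctrl.get_image('wrist'),cv2.COLOR_RGB2BGR);cv2.imwrite('pics/w4.png',im)
go(.418,.295,.042,35)"
```

```text
t10.00 p [0.4173 0.2945 0.0916] head34.6 grip0.726 gf25.0 F [ 0.1906  0.2296 -0.9037] q7 -0.29
  -> travel [-0.0001  0.0009  0.0496] mm/row rows 1.0 turn [-0.0049 -0.0125 -0.3837]
```

View pics/w4.png

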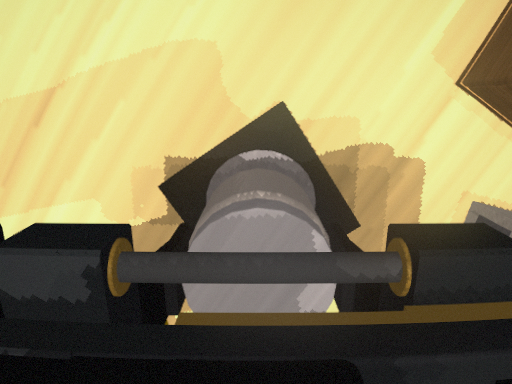

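The wrist view shows the jar upright above the large recess, with its base around (260,175) and the slab symmetric about it.

>>> step_arm(
  commands=[
    {"travel":[0,0.001,0.015],"turn":[0,0,0]},
    {"travel":[0,0.001,0.03],"turn":[0,0,0]},
    {"travel":[0,0.001,0.042],"turn":[0,0,0]},
    {"travel":[0,0.001,0.047],"turn":[0,0,0]},
    {"travel":[0,0.001,0.047],"turn":[0,0,0]},
  ],
)

```text
time: 10.5
position: [0.417, 0.295, 0.0433]
tool_rot: [-1.458, -2.781, 0.003]
ft_force: [-1.0, 0.8, -1.8]
grip_width: 0.719
grip_force: 25.0
```

>>> step_arm(
  commands=[
    {"travel":[0,0,0.001],"turn":[0,0,0]},
    {"travel":[0,0,0.001],"turn":[0,0,0]},
    {"travel":[0,0,0.001],"turn":[0,0,0]},
  ],
)

```text
time: 10.8
position: [0.4182, 0.2956, 0.044]
tool_rot: [1.459, 2.782, 0.001]
ft_force: [-0.3, -0.3, -2.2]
grip_width: 0.723
grip_force: 25.0
```

>>> step_arm(
  commands=[
    {"travel":[0,0,0.001],"turn":[0,0,0]},
    {"travel":[0,0,0.002],"turn":[0,0,0]},
    {"travel":[0,0,0.002],"turn":[0,0,0]},
  ],
)

```text
time: 11.1
position: [0.4181, 0.2954, 0.0419]
tool_rot: [1.459, 2.782, 0.0]
ft_force: [-0.8, -0.6, 2.3]
grip_width: 0.726
grip_force: 25.0
```

>>> step_arm(
  commands=[
    {"travel":[0,0,0],"turn":[0,0,0]},
    {"travel":[0,0,0],"turn":[0,0,0]},
    {"travel":[0,0,0],"turn":[0,0,0]},
    {"travel":[0,0,0],"turn":[0,0,0]},
    {"travel":[0,0,0],"turn":[0,0,0]},
  ],
  gripper=1,
)

```text
time: 11.6
position: [0.4178, 0.2954, 0.0415]
tool_rot: [-1.459, -2.782, -0.0]
ft_force: [0.4, 0.6, 0.5]
grip_width: 0.988
grip_force: 0.0
```

>>> step_arm(
  commands=[
    {"travel":[0,0,-0.02],"turn":[0,0,0]},
    {"travel":[0,0,-0.06],"turn":[0,0,0]},
    {"travel":[0,0,-0.1],"turn":[0,0,0]},
    {"travel":[0,0,-0.145],"turn":[0,0,0]},
    {"travel":[0,0,-0.19],"turn":[0,0,0]},
  ],
)

```text
time: 12.1
position: [0.4174, 0.2953, 0.2331]
tool_rot: [1.458, 2.783, -0.001]
ft_force: [1.7, 0.4, -0.7]
grip_width: 0.999
grip_force: 0.0
```

```bash
python3 -c "
from h import *
go(.576,.369,.23,20.5)"
```

```text
t12.10 p [0.4174 0.2953 0.2331] head34.7 grip0.999 gf0.0 F [ 1.7429  0.3911 -0.6967] q7 -0.14
  -> travel [-0.0297  0.1724  0.003 ] mm/row rows 3.5 turn [-0.0156  0.0158 14.1891]
```

>>> step_arm(
  commands=[
    {"travel":[-0.008,0.044,0],"turn":[0,0,4]},
    {"travel":[-0.016,0.088,0],"turn":[0,0,7]},
    {"travel":[-0.024,0.132,0],"turn":[0,0,11]},
    {"travel":[-0.032,0.176,0],"turn":[0,0,14.2]},
    {"travel":[-0.032,0.176,0],"turn":[0,0,14.2]},
  ],
)

```text
time: 12.6
position: [0.5851, 0.3695, 0.2276]
tool_rot: [-1.796, -2.574, 0.001]
ft_force: [0.4, -0.7, 0.3]
grip_width: 0.998
grip_force: 0.0
```

>>> step_arm(
  commands=[
    {"travel":[0,0,0],"turn":[0,0,0]},
  ],
)

```text
time: 12.7
position: [0.5807, 0.3696, 0.2299]
tool_rot: [-1.79, -2.579, 0.003]
ft_force: [-0.9, 0.5, 0.4]
grip_width: 0.998
grip_force: 0.0
```

```bash
python3 -c "
from h import *
s=ctrl.get_state();C=cam('wrist',s)
im=cv2.cvtColor(ctrl.get_image('wrist'),cv2.COLOR_RGB2BGR);cv2.imwrite('pics/w5.png',im)
cv2.imwrite('pics/t5.png',cv2.cvtColor(ctrl.get_image('top'),cv2.COLOR_RGB2BGR)[60:300,0:260].repeat(2,0).repeat(2,1))
go(.580,.3695,.045,20.5)"
```

```text
t12.80 p [0.5797 0.3694 0.2316] head20.5 grip1.001 gf0.0 F [-0.3231 -0.8669  0.8277] q7 -0.52
  -> travel [-0.0001  0.0004  0.1866] mm/row rows 3.7 turn [-0.0331 -0.0038  0.0387]
```

View pics/w5.png

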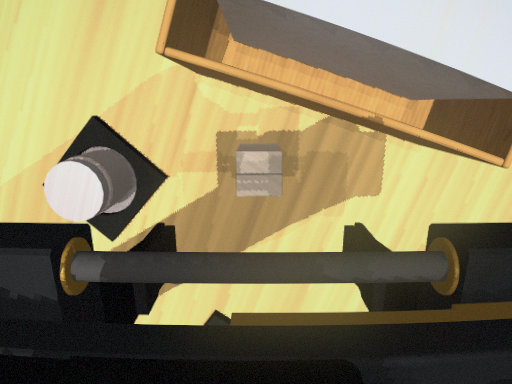

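View pics/t5.png

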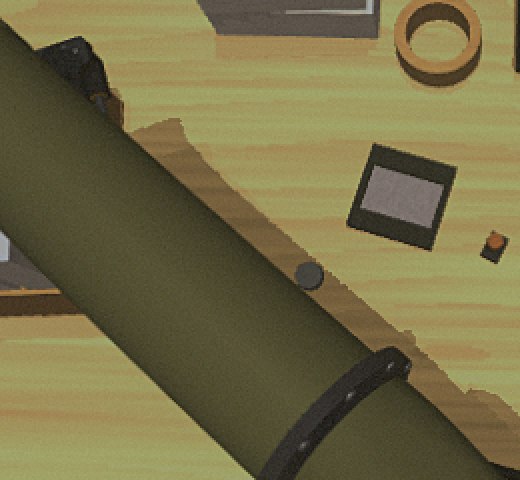

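The wrist view shows the jar seated in its recess at left and the square carton centred at (259,172), aligned with the fingers. The box rim runs from (160,52) to (505,165). The arm blocks the top view.

```bash
python3 -c "
from h import *
s=ctrl.get_state();C=cam('wrist',s);R=Ro.from_rotvec(s['tool_rot']).as_matrix()
for z in(.1,.13,.155):
  p=cast(C,[(160,52),(380,128),(505,165)],z);print(z,p,'tool xy',((np.c_[p,[z]*3]-s['position'])@R)[:,:2])
print('carton',cast(C,[(259,158)],.062),cast(C,[(238,145),(282,145),(238,195),(282,195)],.062))
D=cam('scene')
"
```

```text
0.1 [[0.4675 0.4465]
 [0.6552 0.4533]
 [0.7753 0.4662]] tool xy [[ 0.1115 -0.078 ]
 [ 0.0521  0.1002]
 [ 0.022   0.2171]]
0.13 [[0.4769 0.4453]
 [0.6445 0.4514]
 [0.7517 0.4629]] tool xy [[ 0.1071 -0.0696]
 [ 0.054   0.0894]
 [ 0.0272  0.1938]]
0.155 [[0.4847 0.4443]
 [0.6355 0.4498]
 [0.732  0.4602]] tool xy [[ 0.1035 -0.0627]
 [ 0.0557  0.0805]
 [ 0.0315  0.1744]]
carton [[0.5724 0.3889]] [[0.5496 0.3935]
 [0.5883 0.408 ]
 [0.566  0.3476]
 [0.6062 0.3627]]
```

>>> step_arm(
  commands=[
    {"travel":[0,0,0.04],"turn":[0,0,0]},
    {"travel":[0,0,0.08],"turn":[0,0,0]},
    {"travel":[0,0,0.12],"turn":[0,0,0]},
    {"travel":[0,0,0.16],"turn":[0,0,0]},
    {"travel":[0,0,0.184],"turn":[0,0,0]},
  ],
)

```text
time: 13.3
position: [0.5791, 0.3672, 0.0455]
tool_rot: [1.791, 2.581, -0.005]
ft_force: [-0.3, 0.1, 0.4]
grip_width: 1.001
grip_force: 0.0
```

>>> step_arm(
  commands=[
    {"travel":[0,0,0],"turn":[0,0,0]},
    {"travel":[0,0,0],"turn":[0,0,0]},
    {"travel":[0,0,0],"turn":[0,0,0]},
    {"travel":[0,0,0],"turn":[0,0,0]},
    {"travel":[0,0,0],"turn":[0,0,0]},
  ],
  gripper=0,
  force=20,
)

```text
time: 13.8
position: [0.5815, 0.3696, 0.0492]
tool_rot: [1.791, 2.58, 0.003]
ft_force: [0.0, 0.7, 0.9]
grip_width: 0.63
grip_force: 0.0
```

>>> step_arm(
  commands=[
    {"travel":[0,0,0],"turn":[0,0,0]},
    {"travel":[0,0,0],"turn":[0,0,0]},
    {"travel":[0,0,0],"turn":[0,0,0]},
    {"travel":[0,0,0],"turn":[0,0,0]},
    {"travel":[0,0,0],"turn":[0,0,0]},
  ],
)

```text
time: 14.3
position: [0.5809, 0.3693, 0.0481]
tool_rot: [1.792, 2.58, 0.0]
ft_force: [-1.4, -1.7, 5.1]
grip_width: 0.506
grip_force: 20.0
```

```bash
python3 -c "
from h import *
go(.476,-.108,.22,21.2)"
```

```text
t14.30 p [0.5809 0.3693 0.0481] head20.5 grip0.506 gf20.0 F [-1.4122 -1.6725  5.0809] q7 -0.60
  -> travel [-0.4105 -0.2651 -0.172 ] mm/row rows 10.4 turn [ 0.0219  0.0037 -0.7441]
```

>>> step_arm(
  commands=[
    {"travel":[0,0,-0.03],"turn":[0,0,0]},
    {"travel":[0,0,-0.07],"turn":[0,0,0]},
    {"travel":[0,0,-0.11],"turn":[0,0,0]},
    {"travel":[0,0,-0.15],"turn":[0,0,0]},
    {"travel":[0,0,-0.15],"turn":[0,0,0]},
  ],
)

```text
time: 14.8
position: [0.5827, 0.3716, 0.2035]
tool_rot: [1.79, 2.578, 0.014]
ft_force: [0.3, 1.4, -1.8]
grip_width: 0.506
grip_force: 20.0
```

>>> step_arm(
  commands=[
    {"travel":[-0.03,-0.02,0],"turn":[0,0,0]},
    {"travel":[-0.07,-0.045,0],"turn":[0,0,0]},
    {"travel":[-0.11,-0.07,0],"turn":[0,0,0]},
    {"travel":[-0.15,-0.096,0],"turn":[0,0,0]},
    {"travel":[-0.19,-0.121,0],"turn":[0,0,0]},
  ],
)

```text
time: 15.3
position: [0.5325, 0.1465, 0.1956]
tool_rot: [-1.791, -2.579, 0.003]
ft_force: [0.8, -1.0, -1.1]
grip_width: 0.501
grip_force: 20.0
```

>>> step_arm(
  commands=[
    {"travel":[-0.04,-0.026,0],"turn":[0,0,0]},
    {"travel":[-0.08,-0.051,0],"turn":[0,0,0]},
    {"travel":[-0.12,-0.077,0],"turn":[0,0,0]},
    {"travel":[-0.16,-0.103,0],"turn":[0,0,0]},
    {"travel":[-0.19,-0.122,0],"turn":[0,0,0]},
  ],
)

```text
time: 15.8
position: [0.4839, -0.0756, 0.1962]
tool_rot: [-1.796, -2.577, 0.003]
ft_force: [-0.3, -1.4, -1.8]
grip_width: 0.504
grip_force: 20.0
```

```bash
python3 -c "
from h import *
go(.478,-.1136,.1,21.2)"
```

```text
t15.80 p [ 0.4839 -0.0756  0.1962] head20.3 grip0.504 gf20.0 F [-0.2753 -1.3517 -1.8075] q7 0.43
  -> travel [-0.0335 -0.0185  0.0962] mm/row rows 2.1 turn [-0.1297  0.029  -0.9464]
```

>>> step_arm(
  commands=[
    {"travel":[-0.034,-0.019,0.015],"turn":[0,0,-0.8]},
    {"travel":[-0.034,-0.019,0.05],"turn":[0,0,-0.8]},
    {"travel":[-0.034,-0.019,0.085],"turn":[0,0,-0.8]},
    {"travel":[-0.034,-0.019,0.1],"turn":[0,0,-0.8]},
    {"travel":[-0.034,-0.019,0.1],"turn":[0,0,-0.8]},
  ],
)

```text
time: 16.3
position: [0.4777, -0.1095, 0.0949]
tool_rot: [-1.769, -2.589, 0.001]
ft_force: [-0.9, -0.1, -0.5]
grip_width: 0.501
grip_force: 20.0
```

```bash
python3 -c "
from h import *
s=ctrl.get_state();C=cam('wrist',s)
im=cv2.cvtColor(ctrl.get_image('wrist'),cv2.COLOR_RGB2BGR);cv2.imwrite('pics/w6.png',im)
go(.478,-.1136,.0515,21.2)"
```

```text
t16.35 p [ 0.4794 -0.1097  0.0968] head21.3 grip0.501 gf20.0 F [ 0.9685 -0.0913 -1.3566] q7 0.41
  -> travel [-0.0032 -0.0026  0.0453] mm/row rows 0.9 turn [-0.0755 -0.1167  0.1122]
```

View pics/w6.png

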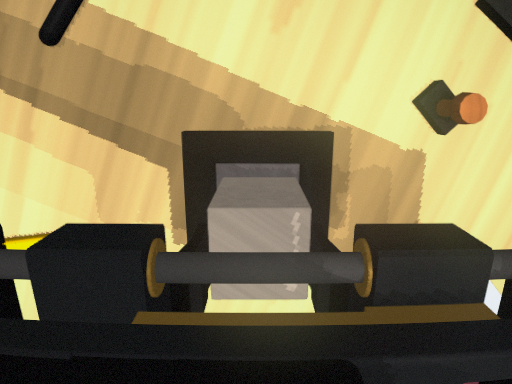

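The wrist view shows the carton square to the slab (columns 182–333) and centred over the recess (217–300).

>>> step_arm(
  commands=[
    {"travel":[-0.003,-0.001,0.015],"turn":[0,0,0]},
    {"travel":[-0.003,-0.001,0.03],"turn":[0,0,0]},
    {"travel":[-0.003,-0.001,0.04],"turn":[0,0,0]},
    {"travel":[-0.003,-0.001,0.043],"turn":[0,0,0]},
    {"travel":[-0.003,-0.001,0.043],"turn":[0,0,0]},
  ],
)

```text
time: 16.85
position: [0.4799, -0.1132, 0.054]
tool_rot: [-1.773, -2.592, 0.0]
ft_force: [0.2, 0.1, -1.9]
grip_width: 0.504
grip_force: 20.0
```

>>> step_arm(
  commands=[
    {"travel":[0,0,0],"turn":[0,0,0]},
    {"travel":[0,0,0],"turn":[0,0,0]},
    {"travel":[0,0,0],"turn":[0,0,0]},
  ],
)

```text
time: 17.15
position: [0.4806, -0.1136, 0.055]
tool_rot: [1.773, 2.592, -0.0]
ft_force: [-0.3, 0.1, -1.3]
grip_width: 0.503
grip_force: 20.0
```

>>> step_arm(
  commands=[
    {"travel":[0,-0.002,0.001],"turn":[0,0,0]},
    {"travel":[0,-0.002,0.003],"turn":[0,0,0]},
    {"travel":[0,-0.002,0.003],"turn":[0,0,0]},
    {"travel":[0,-0.002,0.003],"turn":[0,0,0]},
  ],
)

```text
time: 17.55
position: [0.4783, -0.1145, 0.052]
tool_rot: [1.774, 2.593, -0.001]
ft_force: [-1.7, -0.6, 4.6]
grip_width: 0.506
grip_force: 20.0
```

>>> step_arm(
  commands=[
    {"travel":[0,0,0],"turn":[0,0,0]},
    {"travel":[0,0,0],"turn":[0,0,0]},
    {"travel":[0,0,0],"turn":[0,0,0]},
    {"travel":[0,0,0],"turn":[0,0,0]},
    {"travel":[0,0,0],"turn":[0,0,0]},
  ],
  gripper=1,
)

```text
time: 18.05
position: [0.4783, -0.1142, 0.0515]
tool_rot: [-1.773, -2.593, -0.0]
ft_force: [0.1, 0.5, -0.2]
grip_width: 0.872
grip_force: 0.0
```

>>> step_arm(
  commands=[
    {"travel":[0,0,-0.02],"turn":[0,0,0]},
    {"travel":[0,0,-0.06],"turn":[0,0,0]},
    {"travel":[0,0,-0.1],"turn":[0,0,0]},
    {"travel":[0,0,-0.12],"turn":[0,0,0]},
  ],
)

```text
time: 18.45
position: [0.48, -0.1143, 0.1748]
tool_rot: [1.771, 2.59, 0.001]
ft_force: [-0.1, -0.9, -0.3]
grip_width: 1.001
grip_force: 0.0
```

```bash
python3 -c "
from h import *
go(.6317,-.1126,.17,64.1)
go(.6317,-.1126,.17,0)"
```

```text
t18.45 p [ 0.48   -0.1143  0.1748] head21.3 grip1.001 gf0.0 F [-0.0845 -0.8688 -0.3357] q7 0.50
  -> travel [-0.0535  0.142   0.0054] mm/row rows 5.0 turn [  0.1001   0.2475 -42.8234]
t18.45 p [ 0.48   -0.1143  0.1748] head21.3 grip1.001 gf0.0 F [-0.0845 -0.8688 -0.3357] q7 0.50
  -> travel [-0.0535  0.142   0.0054] mm/row rows 3.0 turn [ 0.2124  0.154  21.2765]
```

>>> step_arm(
  commands=[
    {"travel":[-0.011,0.028,0],"turn":[0,0,-8.5]},
    {"travel":[-0.021,0.057,0],"turn":[0,0,-17]},
    {"travel":[-0.032,0.085,0],"turn":[0,0,-25.5]},
    {"travel":[-0.043,0.114,0],"turn":[0,0,-34]},
    {"travel":[-0.054,0.142,0],"turn":[0,0,-42.5]},
  ],
)

```text
time: 18.95
position: [0.6315, -0.1133, 0.1712]
tool_rot: [-0.705, -3.061, -0.0]
ft_force: [-0.3, 0.2, 1.7]
grip_width: 0.999
grip_force: 0.0
```

>>> step_arm(
  commands=[
    {"travel":[0,0,0],"turn":[0,0,0]},
    {"travel":[0,0,0],"turn":[0,0,0]},
  ],
)

```text
time: 19.15
position: [0.63, -0.1125, 0.1707]
tool_rot: [-0.714, -3.057, -0.002]
ft_force: [-0.9, -0.2, -0.5]
grip_width: 1.002
grip_force: 0.0
```

```bash
python3 -c "
from h import *
s=ctrl.get_state();C=cam('wrist',s)
im=cv2.cvtColor(ctrl.get_image('wrist'),cv2.COLOR_RGB2BGR);cv2.imwrite('pics/w7.png',im)
go(.6317,-.1126,.035,64.1)"
```

```text
t19.20 p [ 0.6295 -0.1128  0.1711] head63.7 grip1.001 gf0.0 F [ 0.5649 -0.4405  0.7923] q7 0.97
  -> travel [-0.0021  0.0011  0.1361] mm/row rows 2.7 turn [-0.0125 -0.0795 -0.4057]
```

View pics/w7.png

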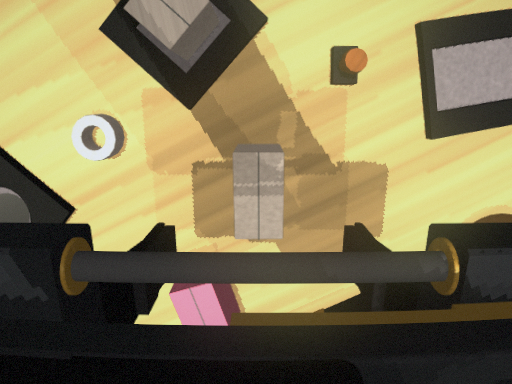

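The wrist view shows the long carton at (259,193), centred and aligned. The pink one at (200,300) stays clear of the fingers. The square carton stands in its fitment at the top.

>>> step_arm(
  commands=[
    {"travel":[-0.002,0.001,0.03],"turn":[0,0,0]},
    {"travel":[-0.002,0.001,0.07],"turn":[0,0,0]},
    {"travel":[-0.002,0.001,0.11],"turn":[0,0,0]},
    {"travel":[-0.002,0.001,0.132],"turn":[0,0,0]},
    {"travel":[-0.002,0.001,0.132],"turn":[0,0,0]},
  ],
)

```text
time: 19.7
position: [0.6287, -0.1137, 0.0364]
tool_rot: [-0.714, -3.053, 0.003]
ft_force: [0.4, 0.0, 0.7]
grip_width: 1.004
grip_force: 0.0
```

>>> step_arm(
  commands=[
    {"travel":[0,0,0],"turn":[0,0,0]},
    {"travel":[0,0,0],"turn":[0,0,0]},
    {"travel":[0,0,0],"turn":[0,0,0]},
    {"travel":[0,0,0],"turn":[0,0,0]},
    {"travel":[0,0,0],"turn":[0,0,0]},
  ],
  gripper=0,
  force=25,
)

```text
time: 20.2
position: [0.6328, -0.1132, 0.0403]
tool_rot: [0.713, 3.058, -0.0]
ft_force: [-0.4, 0.1, -0.4]
grip_width: 0.632
grip_force: 0.0
```

>>> step_arm(
  commands=[
    {"travel":[0,0,0],"turn":[0,0,0]},
    {"travel":[0,0,0],"turn":[0,0,0]},
    {"travel":[0,0,0],"turn":[0,0,0]},
    {"travel":[0,0,0],"turn":[0,0,0]},
    {"travel":[0,0,0],"turn":[0,0,0]},
  ],
)

```text
time: 20.7
position: [0.6325, -0.1132, 0.0396]
tool_rot: [-0.713, -3.059, 0.0]
ft_force: [-0.3, -0.6, 0.7]
grip_width: 0.458
grip_force: 25.0
```

```bash
python3 -c "
from h import *
go(.6275,.1135,.17,-15.2)"
```

```text
t20.70 p [ 0.6325 -0.1132  0.0396] head63.7 grip0.458 gf25.0 F [-0.3033 -0.5935  0.6849] q7 0.90
  -> travel [ 0.1047  0.2011 -0.1304] mm/row rows 9.3 turn [-0.0127  0.0143 78.9489]
```

>>> step_arm(
  commands=[
    {"travel":[0,0,-0.02],"turn":[0,0,0]},
    {"travel":[0,0,-0.05],"turn":[0,0,0]},
    {"travel":[0,0,-0.08],"turn":[0,0,0]},
    {"travel":[0,0,-0.11],"turn":[0,0,0]},
    {"travel":[0,0,-0.11],"turn":[0,0,0]},
  ],
)

```text
time: 21.2
position: [0.6351, -0.1126, 0.1537]
tool_rot: [0.711, 3.053, 0.001]
ft_force: [-0.3, 0.6, -1.6]
grip_width: 0.461
grip_force: 25.0
```

>>> step_arm(
  commands=[
    {"travel":[0.01,0.02,0],"turn":[0,0,7]},
    {"travel":[0.02,0.04,0],"turn":[0,0,15]},
    {"travel":[0.03,0.06,0],"turn":[0,0,23]},
    {"travel":[0.04,0.08,0],"turn":[0,0,31]},
    {"travel":[0.052,0.1,0],"turn":[0,0,39]},
  ],
)

```text
time: 21.7
position: [0.6293, 0.0003, 0.1477]
tool_rot: [-1.7, -2.639, 0.002]
ft_force: [0.7, 0.5, -2.0]
grip_width: 0.46
grip_force: 25.0
```

```bash
python3 -c "
from h import *
go(.6275,.1135,.15,-15.2)"
```

```text
t21.70 p [0.6293 0.0003 0.1477] head24.4 grip0.460 gf25.0 F [ 0.6633  0.4992 -2.0102] q7 0.14
  -> travel [ 0.1038  0.0452 -0.0023] mm/row rows 4.7 turn [-0.1221 -0.023  39.6151]
```

>>> step_arm(
  commands=[
    {"travel":[0.021,0.009,0],"turn":[0,0,8]},
    {"travel":[0.042,0.018,0],"turn":[0,0,16]},
    {"travel":[0.063,0.027,0],"turn":[0,0,24]},
    {"travel":[0.084,0.036,0],"turn":[0,0,32]},
    {"travel":[0.104,0.045,0],"turn":[0,0,39.8]},
  ],
)

```text
time: 22.2
position: [0.6263, 0.1138, 0.1476]
tool_rot: [-2.497, -1.904, 0.003]
ft_force: [0.1, 0.2, -1.6]
grip_width: 0.458
grip_force: 25.0
```

>>> step_arm(
  commands=[
    {"travel":[0,0,0.01],"turn":[0,0,0]},
    {"travel":[0,0,0.03],"turn":[0,0,0]},
    {"travel":[0,0,0.055],"turn":[0,0,0]},
    {"travel":[0,0,0.055],"turn":[0,0,0]},
    {"travel":[0,0,0.055],"turn":[0,0,0]},
  ],
)

```text
time: 22.7
position: [0.6266, 0.1119, 0.0933]
tool_rot: [-2.492, -1.911, 0.004]
ft_force: [-0.5, 0.5, -1.8]
grip_width: 0.457
grip_force: 25.0
```

```bash
python3 -c "
from h import *
s=ctrl.get_state();C=cam('wrist',s)
im=cv2.cvtColor(ctrl.get_image('wrist'),cv2.COLOR_RGB2BGR);cv2.imwrite('pics/w8.png',im)
go(.6275,.1135,.0435,-15.2)"
```

```text
t22.75 p [0.6275 0.1125 0.0946] head-15.0 grip0.458 gf25.0 F [-0.1069  0.0907 -1.2105] q7 -0.72
  -> travel [ 0.001  -0.0003  0.0511] mm/row rows 1.0 turn [-0.0093 -0.0023  0.1685]
```

View pics/w8.png

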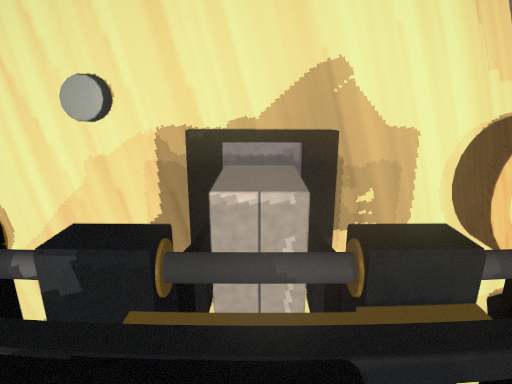

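The wrist view shows the carton aligned with the oblong recess. The slab is centred at column 262 and the carton at 259, so I'll shift about 1 mm.

>>> step_arm(
  commands=[
    {"travel":[0.001,0.001,0.015],"turn":[0,0,0]},
    {"travel":[0.001,0.001,0.03],"turn":[0,0,0]},
    {"travel":[0.001,0.001,0.043],"turn":[0,0,0]},
    {"travel":[0.001,0.001,0.048],"turn":[0,0,0]},
    {"travel":[0.001,0.001,0.048],"turn":[0,0,0]},
  ],
)

```text
time: 23.25
position: [0.6278, 0.1134, 0.0452]
tool_rot: [-2.492, -1.911, 0.003]
ft_force: [0.4, 0.8, -2.2]
grip_width: 0.457
grip_force: 25.0
```

>>> step_arm(
  commands=[
    {"travel":[0,0,0],"turn":[0,0,0]},
    {"travel":[0,0,0],"turn":[0,0,0]},
    {"travel":[0,0,0],"turn":[0,0,0]},
  ],
)

```text
time: 23.55
position: [0.629, 0.1137, 0.0471]
tool_rot: [2.493, 1.911, 0.001]
ft_force: [0.4, -0.4, -1.1]
grip_width: 0.456
grip_force: 25.0
```

>>> step_arm(
  commands=[
    {"travel":[0,-0.001,0.001],"turn":[0,0,0]},
    {"travel":[0,-0.001,0.003],"turn":[0,0,0]},
    {"travel":[0,-0.001,0.003],"turn":[0,0,0]},
    {"travel":[0,-0.001,0.003],"turn":[0,0,0]},
  ],
)

```text
time: 23.95
position: [0.6277, 0.1139, 0.0436]
tool_rot: [2.493, 1.911, 0.0]
ft_force: [-0.5, 0.8, -0.8]
grip_width: 0.458
grip_force: 25.0
```

>>> step_arm(
  commands=[
    {"travel":[0,0,0.0005],"turn":[0,0,0]},
    {"travel":[0,0,0.0005],"turn":[0,0,0]},
    {"travel":[0,0,0.0005],"turn":[0,0,0]},
    {"travel":[0,0,0.0005],"turn":[0,0,0]},
    {"travel":[0,0,0.0005],"turn":[0,0,0]},
  ],
  gripper=1,
)

```text
time: 24.45
position: [0.6276, 0.1139, 0.0431]
tool_rot: [2.493, 1.912, -0.0]
ft_force: [-0.6, 0.0, 0.5]
grip_width: 0.827
grip_force: 0.0
```

>>> step_arm(
  commands=[
    {"travel":[0,0,-0.02],"turn":[0,0,0]},
    {"travel":[0,0,-0.06],"turn":[0,0,0]},
    {"travel":[0,0,-0.1],"turn":[0,0,0]},
    {"travel":[0,0,-0.15],"turn":[0,0,0]},
    {"travel":[0,0,-0.19],"turn":[0,0,0]},
  ],
)

```text
time: 24.95
position: [0.6278, 0.1142, 0.236]
tool_rot: [2.492, 1.911, 0.003]
ft_force: [0.7, -0.3, -0.3]
grip_width: 1.0
grip_force: 0.0
```

>>> step_arm(
  commands=[
    {"travel":[0,-0.04,0],"turn":[0,0,0]},
    {"travel":[0,-0.08,0],"turn":[0,0,0]},
    {"travel":[0,-0.12,0],"turn":[0,0,0]},
    {"travel":[0,-0.12,0],"turn":[0,0,0]},
  ],
)

```text
time: 25.35
position: [0.507, 0.1478, 0.2332]
tool_rot: [2.487, 1.918, -0.004]
ft_force: [-0.1, 0.1, 0.5]
grip_width: 0.997
grip_force: 0.0
```

```bash
python3 -c "
from h import *
a=cv2.cvtColor(ctrl.get_image('scene'),cv2.COLOR_RGB2BGR)[70:330,80:430]
cv2.imwrite('pics/fin.png',cv2.resize(a,None,fx=2.2,fy=2.2))
b=cv2.cvtColor(ctrl.get_image('top'),cv2.COLOR_RGB2BGR)
cv2.imwrite('pics/fint.png',cv2.resize(b[110:300,60:460],None,fx=2,fy=2))"
```

```text
(no output)
```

View pics/fin.png

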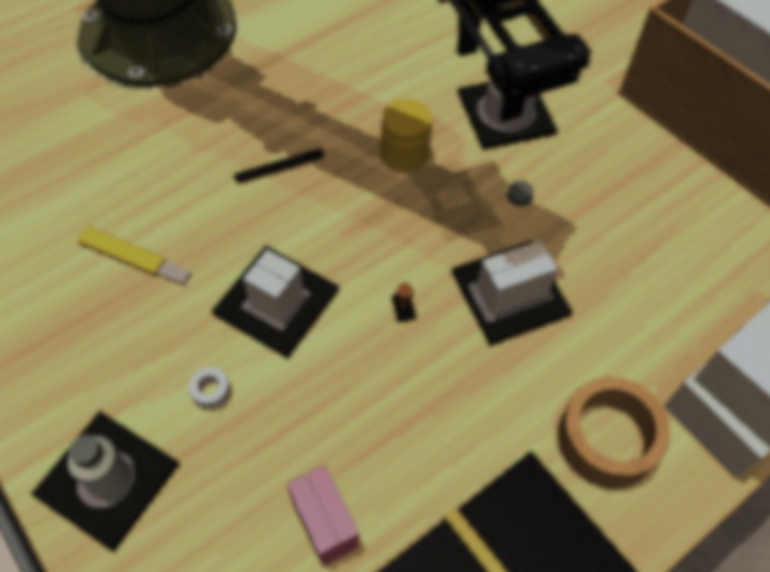

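View pics/fint.png

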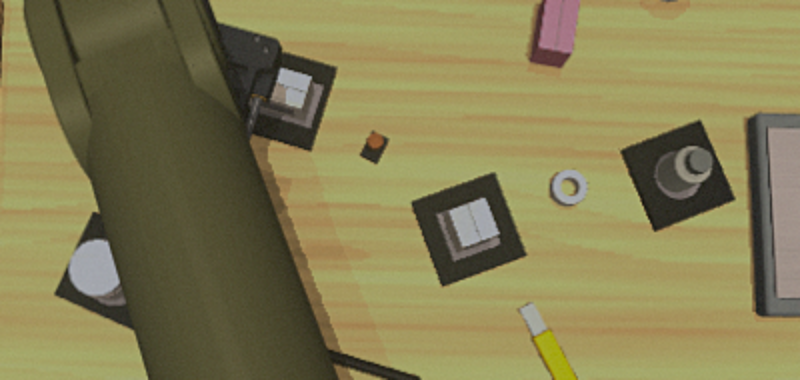

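Both views show all four items upright in the right recesses. The pink and yellow look-alikes haven't moved and the gripper is clear, so I'm handing in.

```bash
python3 -c "
from bench import ctrl
print(ctrl.close_job())"
```

```text
the job is handed in; nothing more can be done
None
```

The bottle, the jar and both white cartons stand upright in their matching recesses, and the job was handed in at about 25 s of the 112 s allowed; no verdict was shown.

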